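# Set a clog sole on the narrow anvil and weigh it down

### The job

Slide the clog sole off the wooden slab, without lifting it, onto the narrow steel anvil beside it, so that it lies flat, centred and lined up along the anvil and clear of the slab. Then take the pressing iron by its handle and set it down gently into the footbed recess of the sole, wide end at the wide toe end, so that it sits fully home. Leave the other things on the bench where they are.

Things in the scene. Friction and masses are not known exactly. Their poses are not given: they have to be found in the camera images.
- slab: Fixed wooden work slab, top 200 (x) x 160 (y) mm, 80 mm above the table, on a slightly smaller foot. Origin: centre of its underside on the table, z up. The anvil stands parallel to it on its +y or its -y side, the nail tray on the other side.
- anvil: Fixed narrow steel anvil bar, 150 (x, long) x 50 (y) mm, top 78.5 mm above the table (1.5 mm below the slab's top), with a foot 170 x 50 x 12 mm. Gap of 26 mm between it and the slab. Origin: centre of its underside on the table; x along its length, z up.
- sole: Loose wooden clog sole with raised cork rim, 0.2 kg. Tapered outline, 177 mm long: heel arc radius 32 mm centred at x=-55, toe arc radius 38 at x=+52, straight sides between. Flat underside, total height 26 mm; rim 6 wide, 8 high; the footbed recess inside it has radii 26 and 32, its floor 18 mm above the underside. Origin: in the underside on the centre line; x towards the wide toe end, z up.
- sole_floor (a point): Point on the recess floor of the sole, straight above the sole's origin by 18 mm; axes as the sole.
- iron: Loose dark steel pressing iron, 0.6 to 0.9 kg. Flat base 14 mm thick, shaped as the recess but 5 mm smaller all round: heel arc radius 21 at x=-55, toe arc radius 27 at x=+52. Wooden handle bar 80 mm along x, 14 wide (y), from 42 to 58 mm above the underside, on two posts. Origin: in the underside on the centre line; x towards the wide end, z up. Stands on the table left or right of the slab.
- iron_grip (a point): Centre of the iron's handle bar, 50 mm above its underside; axes as the iron.
- iron_toe (a point): Wide end of the iron's base, at x=79, 7 mm above its underside.
- tray: Bystander: fixed wooden nail tray, 150 (x) x 50 (y) x 45 mm high, on the slab's other side. Origin: centre of its underside.
- jar: Bystander: loose glue jar, 72 mm diameter, 85 mm high. Origin: centre of its underside.
- hammer: Bystander: loose hammer lying beyond the slab.
- last: Bystander: loose wooden shoe last, 180 mm long, 85 mm high, at the far right. Origin: under its middle.
Mind the look-alikes: they are no part of the job. What is shaped like the sole but purple or red is not meant.

How it is judged:
On the way:
1. the sole lies flat, centred and lined up on the anvil, clear of the slab (y of sole in the frame of anvil between -0.01 and 0.01 m and x of sole in the frame of anvil between -0.02 and 0.02 m and z of sole in the frame of anvil between 0.075 and 0.082 m and angle between the x axis of sole and the x axis of anvil, either way round below 0.15 rad and angle between sole's own z axis and vertical below 0.05 rad and contact force between sole and slab below 0.05 N and linear speed of sole below 0.02 m/s), for 0.3 s.
At the end, for the whole second after the job is handed in: Sole flat on the anvil, within 10 mm of its centre line, 20 mm of its middle lengthwise and 0.15 rad, not touching the slab; iron flat on the recess floor (under 2.5 mm above it, tilt under 0.06 rad), wide end at the toe; both at rest (all of step 1 and linear speed of iron below 0.02 m/s and z of iron in the frame of sole_floor between -0.003 and 0.0025 m and x of iron in the frame of sole between -0.012 and 0.012 m and y of iron in the frame of sole between -0.01 and 0.01 m and angle between iron's own z axis and vertical below 0.06 rad and x of iron_toe in the frame of sole above 0.05 m).
It fails at once if the sole is lifted (origin more than 15 mm above the slab's top) (height (world z) of sole above 0.095 m).
It fails at once if the iron is let fall onto the sole (free of the fingers and faster than 0.35 m/s, as after a fall of 6 mm) (contact force between the fingers and iron below 0.5 N and horizontal distance between iron and sole below 0.06 m and linear speed of iron above 0.35 m/s).
It fails at once if the iron is pressed hard on the sole (over 80 N) (contact force between iron and sole above 80 N).
It fails at once if the jar, the hammer or the last is moved more than 30 mm (distance of any of jar, hammer, last from where it was at the start of the episode above 0.03 m).
It also fails if it takes over 59 s, if anything falls off the work surface, if the arm or the gripper's body presses on something with over 40 N, if the wrist force passes 120 N, or if a joint passes its speed limit or range.

### The arm

A 6-joint arm with a two-finger parallel gripper is mounted at the origin on the work surface. World frame = base frame: x ahead of the robot, y to its left, z up, the work surface at z = 0. Lengths are in m, angles in rad, forces in N, time in s.
With the tool pointing down it reaches from about 0.4 to 0.825 m from the base axis. Payload 7 kg.
Tool frame: the origin (TCP) lies at the very end of the fingers, on their centre line; the grasp point (between the pads) lies 19 mm behind it; z points along the fingers, y is the line along which they close (so a half turn about z gives the same grasp; the last joint's range is limited). The gripper opens to 88 mm and grips with 3 to 60 N. Pads are 19 mm wide; open, the fingers measure 130 mm over their backs; the gripper's body (78 mm by 193 mm) begins 47 mm behind the grasp point.
Start: joints at [-1.042, 0.359, 0.012, 0, -1.224, -0.288], TCP at [0.161, -0.656, 0.227] pointing down, gripper open.
Joint ranges: [-3.07, 3.07], [-1.43, 2.12], [-1.02, 1.25], [-3.03, 1.67], [-3.05, -0], [-3.03, 3.03]. Speed limits (rad/s): [2.39, 2.39, 3.01, 3.14, 3.14, 3.14].

### API

Orientations are given as [roll, pitch, yaw] about the fixed x, y, z axes, in that order (R = Rz(yaw) Ry(pitch) Rx(roll)).
In Python, from station import * gives the robot as it stands.
- The arm moves only by the tool servo_tool, never from a script. Its argument "moves" is a list of rows, each an object of numbers: "jaw": the opening, from 0 (shut) to 1 (fully open); "dx", "dy", "dz": the shift along the world's x, y, z in m; "roll": the turn about the world's z in degrees. A call has exactly 10 rows; each row shifts and turns the commanded pose from where the row before left it; what a row does not reach is not made up. A row lasts 1/8 s, in which the tool goes at most 62.5 mm and 10.7 degrees, less where a joint would pass 70% of its speed; a pose out of reach is approached as far as the arm can. A call with a gripper value outside its range is refused whole. The fingers move at their own pace and stop on an object; "newtons" is the grip in N (left out, the last holds). Time passes only in rows, so rows that do not move let the fingers close, or fill a call up. It gives the time, the measured TCP pose, the force, the opening and the grip force at its end, in the units of the state.
- get_state(): the state, without advancing time (a new reading comes with each control period).
- grab_frame(name): name is "side" or "top" or "wrist"; returns (picture, depth): 384x512x3 uint8, red, green, blue; 384x512 float32, m along the optical axis (not along the pixel's ray), 0 where there is no reading.
- calibration(name): a dict with "intrinsics" (3x3 intrinsics, pixels), "k1" (the pictures are not rectified: a ray, as slopes to the right and down, at radius r is drawn at 1 + k1 r^2 times it, then the intrinsics apply), "R" (3x3) and "t" (3): a world point X has camera coordinates R X + t. Camera axes: x right, y down, z forward; pixel columns grow to the right and rows downward; lengths in m; the calibration is good to about 2 mm. A picture is of the moment at which its call begins: read the wrist's pose just before it. calibration takes no time and is no camera call; for the wrist camera it gives the pose at the moment of the call.
- job_done(): hands the job in; it is judged then, once.
The state is a dict: "t": time; "q": joint angles; "qd": joint speeds; "joint_efforts": joint torques, N m; "eef_pos": TCP position; "ee_rot": TCP orientation; "force": force on the tool from outside, world axes, zero at the start; "moment": the same for the moment, N m; "width": finger opening in m; "gripper_force": force on a finger pad.
Only numpy, scipy, OpenCV 4.12 (cv2) and the standard library are available. Lean on these libraries where they do the work, as an engineer would, in place of code of your own. Each camera call takes 0.05 s, during which the arm holds its last target. There are 200 camera calls.

## Working session

There is one attempt and no reset: what is moved stays moved. The work goes in short steps, Python scripts to look and compute and a tool call to move; the robot and the scene stay as the last step left them, time stands still between calls to the robot, and variables do not carry over. Pictures are saved under pics/ and viewed, at most 10 in all, crops included, and the job is handed in when it is done.

Besides the shell and the picture viewer there is one more tool, called after ">>>" as name(argument=value, ...) on one line, values as JSON. servo_tool: Moves the arm, as the interface text tells. Its arguments: {"type":"object","properties":{"moves":{"type":"array","items":{"type":"object","properties":{"jaw":{"type":"number"},"dx":{"type":"number"},"dy":{"type":"number"},"dz":{"type":"number"},"roll":{"type":"number"}}}},"newtons":{"type":"number"}},"required":["moves"]}

```bash
mkdir -p pics; ls
cat > h.py <<'E'
from station import *
import numpy as np, cv2
def grab(n,save=None):
    c=calibration(n); p,d=grab_frame(n)
    if save: cv2.imwrite('pics/'+save,p[:,:,::-1])
    return c,p,d
def cloud(c,d):
    K=np.array(c["intrinsics"]);h,w=d.shape
    u,v=np.meshgrid(np.arange(w),np.arange(h))
    xd=(u-K[0,2])/K[0,0];yd=(v-K[1,2])/K[1,1]
    x,y=xd.copy(),yd.copy()
    for _ in range(8):
        s=1+c["k1"]*(x*x+y*y);x=xd/s;y=yd/s
    P=np.stack([x*d,y*d,d],-1)
    W=(P-np.array(c["t"]))@np.array(c["R"])
    W[d<=0]=np.nan
    return W
E
python3 - <<'E'
from h import *
c,p,d=grab('top','top0.png');c2,p2,d2=grab('side','side0.png')
np.savez('t0.npz',p=p,d=d,W=cloud(c,d)); np.savez('s0.npz',p=p2,d=d2,W=cloud(c2,d2))
cv2.imwrite('pics/both0.png',cv2.resize(np.hstack([p,p2])[:,:,::-1],(800,300)))
s=get_state();print(s['eef_pos'],s['ee_rot'],s['width'],s['t'])
E
```

```text
pics
[ 0.16084822 -0.65510033  0.22571526] [ 3.14009147e+00 -1.43539345e-04 -2.90085450e+00] 0.08758721431014423 0.1
```

View pics/top0.png

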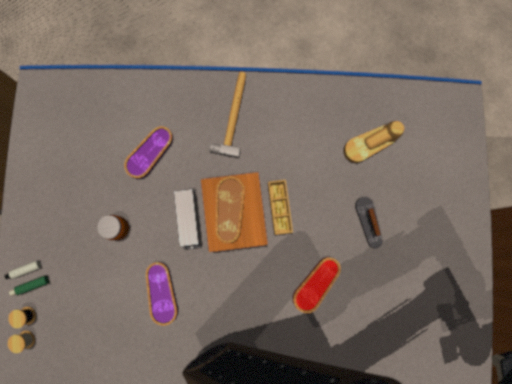

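View pics/side0.png

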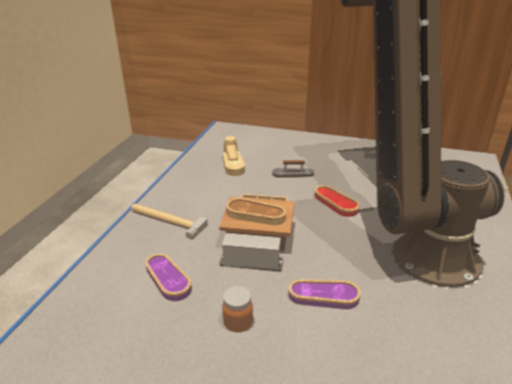

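The top view shows the candidates for the sole: brown on the slab (229,210), purple (148,152) and (160,293), red (317,285), and the last (375,142). By the description I choose the brown one. The anvil is at (187,219), the iron at (369,222) and the tray at (280,207).

Run:
```python
from h import *
z=np.load('t0.npz');p,d,W=z['p'],z['d'],z['W']
cr=p[160:260,165:400];cv2.imwrite('pics/crop0.png',cv2.resize(cr[:,:,::-1],None,fx=3.4,fy=3.4,interpolation=cv2.INTER_CUBIC))
u,v=np.meshgrid(np.arange(512),np.arange(384))
def rep(n,box,lo,hi):
    m=(u>box[0])&(u<box[1])&(v>box[2])&(v<box[3])&(W[...,2]>lo)&(W[...,2]<hi)
    q=W[m];r=cv2.minAreaRect(q[:,:2].astype(np.float32)*1000)
    print(n,m.sum(),'mean',q.mean(0).round(4),'med z',np.median(q[:,2]).round(4),'rect',np.round(r[0],1),np.round(r[1],1),round(r[2],1)); return q
rep('table',(100,130,250,350),-.05,.05)
rep('slab',(192,270,165,255),.07,.087)
rep('slab+sole',(192,270,165,255),.07,.13)
q=rep('sole',(205,258,170,250),.09,.13)
rep('rim',(205,258,170,250),.1005,.13)
rep('anvil',(165,200,180,255),.065,.095)
rep('tray',(266,298,175,240),.03,.06)
rep('iron',(345,390,190,255),.007,.1)
rep('ironbase',(345,390,190,255),.007,.024)
rep('handle',(345,390,190,255),.045,.1)
rep('last',(340,410,110,170),.01,.12)
rep('jar',(95,132,210,245),.07,.12)
for a in (212,219,225,229,233,240,245): print(a,W[[180,195,210,225,238],a].round(3).tolist())
```

```text
table 2858 mean [ 0.2516  0.3764 -0.0006] med z -0.0006 rect [251.3 376.6] [282.  86.] 2.8
slab 2840 mean [0.5035 0.0381 0.0798] med z 0.0799 rect [509.5  60. ] [200.4 199.7] 8.8
slab+sole 4466 mean [0.5089 0.0434 0.0874] med z 0.0815 rect [509.5  60. ] [200.4 199.7] 8.8
sole 1623 mean [0.5182 0.0528 0.1006] med z 0.0998 rect [515.7  50.2] [175.6  74.9] 1.7
rim 626 mean [0.5211 0.0527 0.1041] med z 0.1039 rect [515.7  50. ] [175.6  74.5] 1.7
anvil 1058 mean [0.492  0.1697 0.0781] med z 0.0783 rect [492.3 170.6] [150.5  51.4] 8.6
tray 313 mean [ 0.5339 -0.0892  0.0423] med z 0.0437 rect [532.8 -89.3] [150.4  51.1] 8.8
iron 830 mean [ 0.4971 -0.3501  0.0228] med z 0.0146 rect [ 496.5 -355.4] [155.6  53.1] 17.6
ironbase 646 mean [ 0.4978 -0.3495  0.0138] med z 0.0136 rect [ 496.5 -355.4] [155.6  53.1] 17.6
handle 170 mean [ 0.494  -0.3528  0.056 ] med z 0.0568 rect [ 494.8 -353.5] [80.3 14.8] 16.8
last 1329 mean [ 0.7296 -0.3566  0.0448] med z 0.0333 rect [ 733.9 -356.4] [ 72.1 171.6] 31.8
jar 451 mean [0.4584 0.3771 0.0839] med z 0.0844 rect [458.7 378.8] [62.9 62.4] 62.0
212 [[0.595, 0.103, 0.08], [0.554, 0.101, 0.079], [0.513, 0.099, 0.082], [0.472, 0.098, 0.08], [0.437, 0.096, 0.082]]
219 [[0.596, 0.084, 0.078], [0.552, 0.081, 0.096], [0.512, 0.079, 0.097], [0.472, 0.078, 0.101], [0.438, 0.076, 0.104]]
225 [[0.593, 0.066, 0.099], [0.552, 0.065, 0.099], [0.512, 0.063, 0.097], [0.472, 0.062, 0.1], [0.438, 0.061, 0.098]]
229 [[0.593, 0.055, 0.103], [0.553, 0.054, 0.099], [0.512, 0.052, 0.103], [0.473, 0.051, 0.098], [0.438, 0.05, 0.099]]
233 [[0.594, 0.045, 0.099], [0.553, 0.043, 0.1], [0.513, 0.042, 0.1], [0.473, 0.041, 0.098], [0.439, 0.039, 0.106]]
240 [[0.593, 0.026, 0.107], [0.553, 0.025, 0.102], [0.513, 0.023, 0.103], [0.473, 0.022, 0.109], [0.44, 0.021, 0.081]]
245 [[0.597, 0.012, 0.083], [0.557, 0.011, 0.077], [0.516, 0.01, 0.078], [0.475, 0.009, 0.078], [0.44, 0.008, 0.081]]
```

View pics/crop0.png

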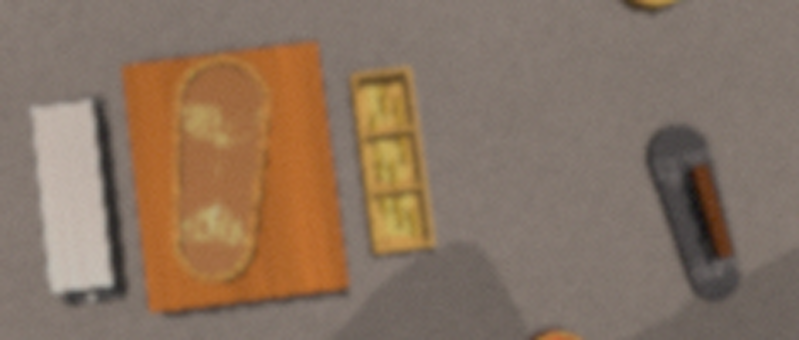

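The crop confirms it: the brown sole lies on the slab with its wide end up (+x). The iron is dark with a wooden handle, and its wide end is also at +x. Next I fit the outlines precisely.

```bash
cat >> h.py <<'E'
from scipy.optimize import minimize
def sdf(q,r1,r2,x1=-.055,x2=.052):  # tapered capsule
    L=x2-x1; b=(r1-r2)/L; a=np.sqrt(1-b*b); x=q[:,0]-x1; y=abs(q[:,1])
    k=-b*x+a*y  # iq unevenCapsule with axis = x
    kk=a*x+b*y
    return np.where(kk<0,np.hypot(x,y)-r1,np.where(kk>a*L,np.hypot(x-L,y)-r2,a*y+b*x-r1))
def fit(pts,bg,g,r1,r2):
    def tr(P,t): 
        c,s=np.cos(t[2]*10),np.sin(t[2]*10); D=P[:,:2]-t[:2]; return np.c_[c*D[:,0]+s*D[:,1],-s*D[:,0]+c*D[:,1]]
    f=lambda t: np.tanh(sdf(tr(pts,t),r1,r2)/.004).sum()-np.tanh(sdf(tr(bg,t),r1,r2)/.004).sum()
    best=min((minimize(f,[g[0],g[1],g[2]/10+e],method='Nelder-Mead',options=dict(xatol=1e-5,fatol=1e-3,initial_simplex=np.array([g[0],g[1],g[2]/10+e])+np.array([[0,0,0],[.01,0,0],[0,.01,0],[0,0,.01]]))) for e in (0,-.01,.01)),key=lambda r:r.fun)
    t=best.x; return t[0],t[1],t[2]*10,best.fun/(len(pts)+len(bg))
def fitz(W,g,zt,r1,r2,rad=.12):
    q=W[np.isfinite(W[...,2])]; q=q[np.hypot(q[:,0]-g[0],q[:,1]-g[1])<rad]
    m=q[:,2]>zt; return fit(q[m],q[~m],g,r1,r2)
def rectfit(q,g,a,b):
    pass
E
python3 - <<'E'
from h import *
for n in ('t0.npz','s0.npz'):
    W=np.load(n)['W']
    for zt in (.087,.09,.093): print(n,'sole',np.round(fitz(W,(.516,.05,.04),zt,.032,.038,.115),4))
    for g in (.3,.3+np.pi): print(n,'iron',np.round(fitz(W,(.4965,-.3554,g),.007,.021,.027),4))
E
```

```text
t0.npz sole [ 0.5155  0.0532 -0.0315 -0.945 ]
t0.npz sole [ 0.5155  0.0532 -0.0317 -0.9458]
t0.npz sole [ 0.5155  0.0532 -0.0317 -0.9458]
t0.npz iron [ 0.4948 -0.3559  0.2805 -0.9505]
t0.npz iron [ 0.499  -0.3548  3.4349 -0.94  ]
s0.npz sole [ 0.51    0.0552 -0.0455 -0.7889]
s0.npz sole [ 0.5106  0.0531 -0.0457 -0.7831]
s0.npz sole [ 0.5114  0.0503 -0.0393 -0.7969]
s0.npz iron [ 0.4909 -0.3584  0.3068 -0.8645]
s0.npz iron [ 0.4941 -0.3557  3.4144 -0.8623]
```

>>> servo_tool(moves=[{"dx": 0.022,"dy": 0.044,"roll": -1,"jaw": 1},{"dx": 0.022,"dy": 0.044,"roll": -1,"jaw": 1},{"dx": 0.022,"dy": 0.044,"roll": -1,"jaw": 1},{"dx": 0.022,"dy": 0.044,"roll": -1,"jaw": 1},{"dx": 0.022,"dy": 0.044,"roll": -1,"jaw": 1},{"dx": 0.022,"dy": 0.044,"roll": -1,"jaw": 1},{"dx": 0.022,"dy": 0.044,"roll": -1,"jaw": 1},{"dx": 0.022,"dy": 0.044,"roll": -1,"jaw": 1},{"dx": 0.022,"dy": 0.044,"roll": -1,"jaw": 1},{"dx": 0.022,"dy": 0.044,"roll": -1,"jaw": 1}])

```text
$.moves[0]: bad value
```

>>> servo_tool(moves=[{"dx": 0.022,"dy": 0.044,"roll": -1,"jaw": 1},{"dx": 0.022,"dy": 0.044,"roll": -1,"jaw": 1},{"dx": 0.022,"dy": 0.044,"roll": -1,"jaw": 1},{"dx": 0.022,"dy": 0.044,"roll": -1,"jaw": 1},{"dx": 0.022,"dy": 0.044,"roll": -1,"jaw": 1},{"dx": 0.022,"dy": 0.044,"roll": -0.6,"jaw": 1},{"dz": -0.02,"jaw": 1},{"dz": -0.02,"jaw": 1},{"jaw": 1},{"jaw": 1}])

```text
$.moves[0]: bad value
```

Run:
```python
from h import *
s=get_state();print(s['eef_pos'],s['ee_rot'],s['q'],s['t'],s['force'])
c,p,d=grab('wrist','wr1.png');W=cloud(c,d)
print(np.nanmedian(d), np.round(fitz(W,(.516,.053,-.03),.09,.032,.038,.115),4))
```

```text
[ 0.16084822 -0.65510033  0.22571526] [ 3.14009147e+00 -1.43539345e-04 -2.90085450e+00] [-1.04188401e+00  3.59317683e-01  1.11509753e-02 -3.07303083e-04
 -1.22410971e+00 -2.88069635e-01] 0.1 [-0.67688571 -0.97068887 -0.3594699 ]
0.3709358 [ 0.516  0.053 -0.03     nan]h.py:29: RuntimeWarning: invalid value encountered in scalar divide
  t=best.x; return t[0],t[1],t[2]*10,best.fun/(len(pts)+len(bg))
```

View pics/wr1.png

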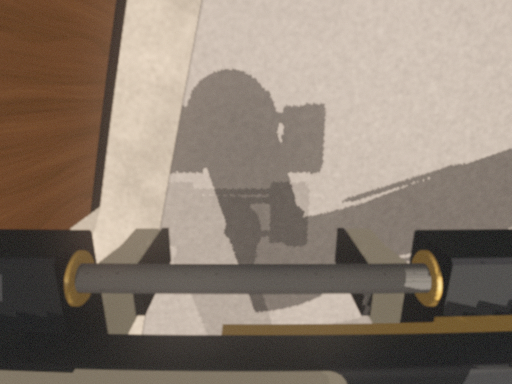

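The arm has not moved; the wrist picture still shows the bare table at the start pose, with the fingers at about (130,290) and (370,280). The rows probably need every field.

>>> servo_tool(moves=[{"dx": 0.022,"dy": 0.044,"dz": 0,"roll": -1,"jaw": 1},{"dx": 0.022,"dy": 0.044,"dz": 0,"roll": -1,"jaw": 1},{"dx": 0.022,"dy": 0.044,"dz": 0,"roll": -1,"jaw": 1},{"dx": 0.022,"dy": 0.044,"dz": 0,"roll": -1,"jaw": 1},{"dx": 0.022,"dy": 0.044,"dz": 0,"roll": -1,"jaw": 1},{"dx": 0.022,"dy": 0.044,"dz": 0,"roll": -1,"jaw": 1},{"dx": 0.022,"dy": 0.044,"dz": 0,"roll": -1,"jaw": 1},{"dx": 0.022,"dy": 0.044,"dz": 0,"roll": -1,"jaw": 1},{"dx": 0.022,"dy": 0.044,"dz": 0,"roll": -1,"jaw": 1},{"dx": 0.022,"dy": 0.044,"dz": 0,"roll": -1,"jaw": 1}])

```text
t: 1.4
eef_pos: [0.3813, -0.214, 0.2267]
ee_rot: [3.142, 0.0, -3.076]
force: [0.4, 0.7, -0.5]
width: 0.0875
gripper_force: 0.0
```

>>> servo_tool(moves=[{"dx": 0.022,"dy": 0.044,"dz": 0,"roll": -1,"jaw": 1},{"dx": 0.022,"dy": 0.044,"dz": 0,"roll": -1,"jaw": 1},{"dx": 0.022,"dy": 0.044,"dz": 0,"roll": -1,"jaw": 1},{"dx": 0.022,"dy": 0.044,"dz": 0,"roll": -1,"jaw": 1},{"dx": 0.022,"dy": 0.044,"dz": 0,"roll": -1,"jaw": 1},{"dx": 0.024,"dy": 0.047,"dz": 0,"roll": -0.6,"jaw": 1},{"dx": 0,"dy": 0,"dz": -0.01,"roll": 0,"jaw": 1},{"dx": 0,"dy": 0,"dz": 0,"roll": 0,"jaw": 1},{"dx": 0,"dy": 0,"dz": 0,"roll": 0,"jaw": 1},{"dx": 0,"dy": 0,"dz": 0,"roll": 0,"jaw": 1}])

```text
t: 2.65
eef_pos: [0.5148, 0.0507, 0.2171]
ee_rot: [3.141, 0.001, 3.109]
force: [-0.0, -0.4, -0.4]
width: 0.0874
gripper_force: 0.0
```

Run:
```python
from h import *
s=get_state();print(s['eef_pos'],s['ee_rot'],s['q'],s['t'],s['force'])
c,p,d=grab('wrist','wr2.png');W=cloud(c,d)
np.savez('w2.npz',p=p,W=W)
q=W[np.isfinite(W[...,2])];print(np.percentile(q,[2,50,98],axis=0).round(3))
print(np.round(fitz(W,(.516,.053,-.03),.09,.032,.038,.115),4))
```

```text
[0.51482288 0.05072143 0.21709386] [3.14125390e+00 7.53142097e-04 3.10906721e+00] [ 4.78089730e-01  1.04634909e-01 -3.46177009e-01  8.06134825e-05
 -1.11916178e+00 -2.08144653e+00] 2.65 [-0.02758158 -0.43683107 -0.44457986]
[[ 0.349 -0.219 -0.   ]
 [ 0.487  0.052  0.08 ]
 [ 0.713  0.329  0.327]]
[ 0.4986  0.0573 -1.5746 -0.7279]
```

View pics/wr2.png

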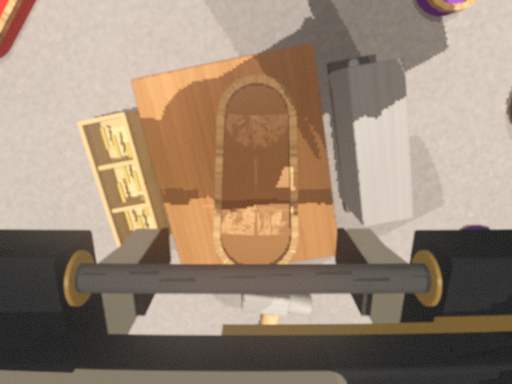

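The wrist view shows the sole at about (256,170), the anvil on the right (372,140), the tray on the left (120,180) and the hammer at the bottom, so image down is +x. I refit without the gripper's own pixels.

Run:
```python
from h import *
W=np.load('w2.npz')['W']
W[:]=np.where((W[...,2:]>.13)|(W[...,2:]<-.02),np.nan,W)
for zt in (.088,.093): print(np.round(fitz(W,(.516,.053,-.03),zt,.032,.038,.115),4))
# anvil edges by rectangle soft fit (both cams)
def rf(W,g,zlo,zhi,a,b,rad,rng):
    q=W[np.isfinite(W[...,2])];q=q[np.hypot(q[:,0]-g[0],q[:,1]-g[1])<rad];q=q[(q[:,2]>rng[0])&(q[:,2]<rng[1])]
    ins=(q[:,2]>zlo)&(q[:,2]<zhi)
    def f(t):
        c,s=np.cos(t[2]*10),np.sin(t[2]*10);D=q[:,:2]-t[:2];x=c*D[:,0]+s*D[:,1];y=-s*D[:,0]+c*D[:,1]
        e=np.tanh(np.maximum(abs(x)-a/2,abs(y)-b/2)/.004); return e[ins].sum()-e[~ins].sum()
    g=np.array([g[0],g[1],g[2]/10]);r=minimize(f,g,method='Nelder-Mead',options=dict(initial_simplex=g+np.array([[0,0,0],[.008,0,0],[0,.008,0],[0,0,.008]]),xatol=1e-5))
    return np.round([*r.x[:2],r.x[2]*10,r.fun/len(q)],4)
for n in ('t0.npz','w2.npz'):
    V=np.load(n)['W']; V[:]=np.where(V[...,2:]>.13,np.nan,V)
    print(n,'anvil',rf(V,(.492,.170,.15),.065,.095,.15,.05,.09,(-.02,.13)),'slab',rf(V,(.512,.0405,.15),.07,.13,.2,.16,.14,(-.02,.13)))
```

```text
[ 0.5096  0.0529 -0.0372 -0.9535]
[ 0.5096  0.0529 -0.0372 -0.9535]
t0.npz anvil [ 0.4935  0.1732  0.1512 -0.5582] slab [ 0.5131  0.0408  0.1544 -0.8088]
w2.npz anvil [ 0.4876  0.1734  0.1561 -0.4141] slab [ 0.5048  0.0403  0.1432 -0.7729]
```

>>> servo_tool(moves=[{"dx": 0,"dy": 0.002,"dz": -0.03,"roll": -0.2,"jaw": 1},{"dx": 0,"dy": 0,"dz": -0.03,"roll": 0,"jaw": 1},{"dx": 0,"dy": 0,"dz": -0.03,"roll": 0,"jaw": 1},{"dx": 0,"dy": 0,"dz": -0.02,"roll": 0,"jaw": 1},{"dx": 0,"dy": 0,"dz": -0.015,"roll": 0,"jaw": 1},{"dx": 0,"dy": 0,"dz": -0.005,"roll": 0,"jaw": 1},{"dx": 0,"dy": 0,"dz": 0,"roll": 0,"jaw": 1},{"dx": 0,"dy": 0,"dz": 0,"roll": 0,"jaw": 0.78},{"dx": 0,"dy": 0,"dz": 0,"roll": 0,"jaw": 0.7},{"dx": 0,"dy": 0,"dz": 0,"roll": 0,"jaw": 0.7}], newtons=12)

```text
t: 3.95
eef_pos: [0.5153, 0.0537, 0.0872]
ee_rot: [3.141, 0.001, 3.107]
force: [-0.5, -1.1, 3.6]
width: 0.0716
gripper_force: 12.0
```

>>> servo_tool(moves=[{"dx": -0.002,"dy": 0.01,"dz": 0,"roll": 1,"jaw": 0.7},{"dx": -0.002,"dy": 0.012,"dz": 0,"roll": 1.1,"jaw": 0.7},{"dx": -0.002,"dy": 0.012,"dz": 0,"roll": 1.1,"jaw": 0.7},{"dx": -0.003,"dy": 0.012,"dz": 0,"roll": 1.1,"jaw": 0.7},{"dx": -0.002,"dy": 0.012,"dz": 0,"roll": 1.1,"jaw": 0.7},{"dx": -0.002,"dy": 0.012,"dz": 0,"roll": 1.1,"jaw": 0.7},{"dx": -0.003,"dy": 0.012,"dz": 0,"roll": 1.1,"jaw": 0.7},{"dx": -0.002,"dy": 0.012,"dz": 0,"roll": 1.1,"jaw": 0.7},{"dx": -0.002,"dy": 0.012,"dz": 0,"roll": 1.1,"jaw": 0.7},{"dx": -0.002,"dy": 0.011,"dz": 0,"roll": 1,"jaw": 0.7}], newtons=20)

```text
t: 5.2
eef_pos: [0.4922, 0.1715, 0.0861]
ee_rot: [3.141, -0.001, -2.987]
force: [-0.5, 0.6, -2.2]
width: 0.0713
gripper_force: 20.0
```

>>> servo_tool(moves=[{"dx": 0,"dy": 0,"dz": 0,"roll": 0,"jaw": 0.7},{"dx": 0,"dy": 0,"dz": 0,"roll": 0,"jaw": 0.7},{"dx": 0,"dy": 0,"dz": -0.001,"roll": 0,"jaw": 0.7},{"dx": 0,"dy": 0,"dz": -0.001,"roll": 0,"jaw": 0.7},{"dx": 0,"dy": 0,"dz": 0,"roll": 0,"jaw": 0.7},{"dx": 0,"dy": 0,"dz": 0,"roll": 0,"jaw": 0.7},{"dx": 0,"dy": 0,"dz": 0,"roll": 0,"jaw": 0.7},{"dx": 0,"dy": 0,"dz": 0,"roll": 0,"jaw": 0.7},{"dx": 0,"dy": 0,"dz": 0,"roll": 0,"jaw": 0.7},{"dx": 0,"dy": 0,"dz": 0,"roll": 0,"jaw": 0.7}])

```text
t: 6.45
eef_pos: [0.4929, 0.1703, 0.0856]
ee_rot: [3.141, 0.0, -2.988]
force: [-5.9, 0.5, 10.8]
width: 0.0713
gripper_force: 20.1
```

>>> servo_tool(moves=[{"dx": 0,"dy": 0,"dz": 0,"roll": 0,"jaw": 0.85},{"dx": 0,"dy": 0,"dz": 0,"roll": 0,"jaw": 0.95},{"dx": 0,"dy": 0,"dz": 0,"roll": 0,"jaw": 1},{"dx": 0,"dy": 0,"dz": 0,"roll": 0,"jaw": 1},{"dx": 0,"dy": 0,"dz": 0.01,"roll": 0,"jaw": 1},{"dx": 0,"dy": 0,"dz": 0.03,"roll": 0,"jaw": 1},{"dx": 0,"dy": 0,"dz": 0.04,"roll": 0,"jaw": 1},{"dx": 0,"dy": 0,"dz": 0.05,"roll": 0,"jaw": 1},{"dx": 0,"dy": 0,"dz": 0,"roll": 0,"jaw": 1},{"dx": 0,"dy": 0,"dz": 0,"roll": 0,"jaw": 1}])

```text
t: 7.7
eef_pos: [0.4927, 0.1705, 0.215]
ee_rot: [3.141, 0.001, -2.988]
force: [-0.1, 0.3, -1.4]
width: 0.0873
gripper_force: 0.0
```

Run:
```python
from h import *
s=get_state();print(s['eef_pos'],s['ee_rot'],s['t'],s['force'])
for n in ('wrist','side','top'):
    c,p,d=grab(n,n+'3.png');W=cloud(c,d);np.savez(n+'3.npz',p=p,W=W)
    W[:]=np.where((W[...,2:]>.125)|(W[...,2:]<-.02),np.nan,W)
    print(n,np.round(fitz(W,(.493,.170,.152),.089,.032,.038,.1),4))
a=cv2.imread('pics/wrist3.png');b=cv2.imread('pics/side3.png')[160:300,180:330]
cv2.imwrite('pics/c3.png',np.hstack([cv2.resize(a,(400,300)),cv2.resize(b,(400,300))]))
```

```text
[0.49273858 0.17048603 0.21497184] [ 3.14086234e+00  6.06561030e-04 -2.98814914e+00] 7.7 [-0.11131205  0.29276659 -1.41983361]
wrist [ 0.485   0.1682  0.1523 -0.9542]
side [ 0.4945  0.1529  0.1081 -0.7532]
top [ 0.4911  0.1713  0.0864 -0.8681]
```

View pics/c3.png

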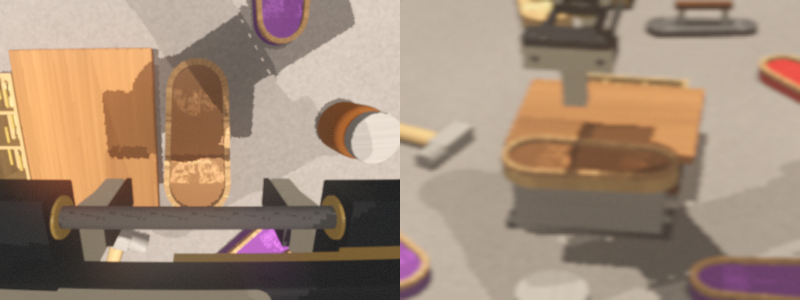

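The sole lies on the anvil, lined up and clear of the slab (left panel, about (197,130)). Next I move above the iron.

>>> servo_tool(moves=[{"dx": 0,"dy": -0.04,"dz": 0,"roll": 0.8,"jaw": 1},{"dx": 0,"dy": -0.055,"dz": 0,"roll": 0.8,"jaw": 1},{"dx": 0,"dy": -0.055,"dz": 0,"roll": 0.8,"jaw": 1},{"dx": 0,"dy": -0.055,"dz": 0,"roll": 0.8,"jaw": 1},{"dx": 0,"dy": -0.055,"dz": 0,"roll": 0.8,"jaw": 1},{"dx": 0,"dy": -0.055,"dz": 0,"roll": 0.8,"jaw": 1},{"dx": 0,"dy": -0.055,"dz": 0,"roll": 0.8,"jaw": 1},{"dx": 0.001,"dy": -0.055,"dz": 0,"roll": 0.8,"jaw": 1},{"dx": 0.001,"dy": -0.055,"dz": -0.01,"roll": 0.6,"jaw": 1},{"dx": 0,"dy": -0.0455,"dz": -0.02,"roll": 0.6,"jaw": 1}])

```text
t: 9.1
eef_pos: [0.4949, -0.3573, 0.1838]
ee_rot: [-3.141, -0.0, -2.856]
force: [0.4, 0.2, -0.4]
width: 0.0876
gripper_force: 0.0
```

>>> servo_tool(moves=[{"dx": 0,"dy": 0,"dz": -0.01,"roll": 0,"jaw": 1},{"dx": 0,"dy": 0,"dz": 0,"roll": 0,"jaw": 1},{"dx": 0,"dy": 0,"dz": 0,"roll": 0,"jaw": 1},{"dx": 0,"dy": 0,"dz": 0,"roll": 0,"jaw": 1},{"dx": 0,"dy": 0,"dz": 0,"roll": 0,"jaw": 1},{"dx": 0,"dy": 0,"dz": 0,"roll": 0,"jaw": 1},{"dx": 0,"dy": 0,"dz": 0,"roll": 0,"jaw": 1},{"dx": 0,"dy": 0,"dz": 0,"roll": 0,"jaw": 1},{"dx": 0,"dy": 0,"dz": 0,"roll": 0,"jaw": 1},{"dx": 0,"dy": 0,"dz": 0,"roll": 0,"jaw": 1}])

```text
t: 10.35
eef_pos: [0.4949, -0.355, 0.1745]
ee_rot: [3.142, -0.0, -2.855]
force: [-0.3, 0.5, 0.2]
width: 0.0876
gripper_force: 0.0
```

Run:
```python
from h import *
s=get_state();print(s['eef_pos'],s['ee_rot'],s['t'],s['q'])
for n in ('wrist','side','top'):
    c,p,d=grab(n,n+'4.png');W=cloud(c,d);np.savez(n+'4.npz',p=p,W=W)
    V=np.where((W[...,2:]>.125)|(W[...,2:]<-.02),np.nan,W)
    if n!='wrist':
        print(n,'sole',np.round(fitz(V,(.492,.170,.152),.089,.032,.038,.1),4))
        q=V[V[...,2]>.089]; q=q[np.hypot(q[:,0]-.492,q[:,1]-.17)<.09]
        r=cv2.minAreaRect(q[:,:2].astype(np.float32)*1000);print(r,len(q))
        A=np.c_[q[:,:2]-[.492,.17],np.ones(len(q))];print('plane',np.linalg.lstsq(A,q[:,2],rcond=None)[0].round(4))
    if n!='top':
        V=np.where(W[...,2:]>.065,np.nan,W);print(n,'iron',np.round(fitz(V,(.495,-.356,.28),.007,.021,.027),4))
        q=V[(V[...,2]>.048)&(V[...,2]<.064)];q=q[np.hypot(q[:,0]-.495,q[:,1]+.355)<.05]
        print('handle',cv2.minAreaRect(q[:,:2].astype(np.float32)*1000),q.mean(0).round(4),len(q))
```

```text
[ 0.49491735 -0.35503629  0.17449772] [ 3.14153374e+00 -8.44855228e-05 -2.85546538e+00] 10.35 [-3.01941195e-01  2.89301208e-01 -2.12171124e-01 -2.45340453e-06
 -1.06942697e+00 -9.82726682e-01]
wrist iron [ 0.4919 -0.3554  0.2921 -0.9612]
handle ((490.18133544921875, -355.98876953125), (79.22885131835938, 13.745452880859375), 16.098295211791992) [ 0.4877 -0.3567  0.0587] 1402
side sole [ 0.4946  0.153   0.1053 -0.7513]
((489.8603515625, 170.05758666992188), (174.56402587890625, 81.73665618896484), 8.516595840454102) 1253
plane [ 0.0038 -0.0186  0.0983]
side iron [ 0.4906 -0.3584  0.2974 -0.8627]
handle ((488.76507568359375, -350.19873046875), (76.37789916992188, 18.606611251831055), 16.179780960083008) [ 0.4899 -0.3493  0.0542] 81
top sole [ 0.4921  0.1735  0.1387 -0.8727]
((492.07659912109375, 171.33734130859375), (173.99436950683594, 75.6117172241211), 5.51867151260376) 1646
plane [0.0008 0.0014 0.0989]
```

View pics/wrist4.png

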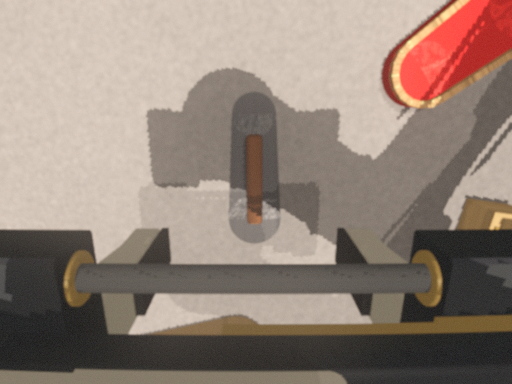

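The iron is fully visible, from (253,95) to (253,240), with its handle centred at (254,180) and lined up with the tool. The closing axis runs across the handle, so I descend and grip.

>>> servo_tool(moves=[{"dx": 0,"dy": 0,"dz": -0.03,"roll": 0,"jaw": 1},{"dx": 0,"dy": 0,"dz": -0.04,"roll": 0,"jaw": 0.7},{"dx": 0,"dy": 0,"dz": -0.04,"roll": 0,"jaw": 0.5},{"dx": 0,"dy": 0,"dz": -0.025,"roll": 0,"jaw": 0.4},{"dx": 0,"dy": 0,"dz": -0.008,"roll": 0,"jaw": 0.4},{"dx": 0,"dy": 0,"dz": 0,"roll": 0,"jaw": 0.4},{"dx": 0,"dy": 0,"dz": 0,"roll": 0,"jaw": 0.2},{"dx": 0,"dy": 0,"dz": 0,"roll": 0,"jaw": 0},{"dx": 0,"dy": 0,"dz": 0,"roll": 0,"jaw": 0},{"dx": 0,"dy": 0,"dz": 0,"roll": 0,"jaw": 0}], newtons=45)

```text
t: 11.75
eef_pos: [0.4949, -0.3547, 0.0321]
ee_rot: [3.141, 0.0, -2.855]
force: [-1.0, 4.0, 5.7]
width: 0.0139
gripper_force: 45.0
```

>>> servo_tool(moves=[{"dx": 0,"dy": 0,"dz": 0.02,"roll": 0,"jaw": 0},{"dx": 0,"dy": 0,"dz": 0.04,"roll": 0,"jaw": 0},{"dx": 0,"dy": 0,"dz": 0.05,"roll": 0,"jaw": 0},{"dx": 0,"dy": 0.01,"dz": 0.05,"roll": 0,"jaw": 0},{"dx": 0,"dy": 0.03,"dz": 0.01,"roll": 0,"jaw": 0},{"dx": 0,"dy": 0.045,"dz": 0,"roll": -0.7,"jaw": 0},{"dx": 0,"dy": 0.045,"dz": 0,"roll": -0.7,"jaw": 0},{"dx": 0,"dy": 0.045,"dz": 0,"roll": -0.7,"jaw": 0},{"dx": 0,"dy": 0.045,"dz": 0,"roll": -0.7,"jaw": 0},{"dx": 0,"dy": 0.045,"dz": 0,"roll": -0.7,"jaw": 0}])

```text
t: 13.0
eef_pos: [0.4935, -0.0886, 0.2001]
ee_rot: [3.141, -0.002, -2.918]
force: [0.6, -0.3, -9.3]
width: 0.0133
gripper_force: 45.0
```

>>> servo_tool(moves=[{"dx": 0,"dy": 0.045,"dz": 0,"roll": -0.7,"jaw": 0},{"dx": 0,"dy": 0.045,"dz": 0,"roll": -0.7,"jaw": 0},{"dx": 0,"dy": 0.045,"dz": 0,"roll": -0.7,"jaw": 0},{"dx": 0,"dy": 0.045,"dz": 0,"roll": -0.7,"jaw": 0},{"dx": 0,"dy": 0.04,"dz": 0,"roll": -0.7,"jaw": 0},{"dx": -0.001,"dy": 0.03,"dz": 0,"roll": -0.7,"jaw": 0},{"dx": 0,"dy": 0.01,"dz": 0,"roll": 0,"jaw": 0},{"dx": 0,"dy": 0,"dz": -0.02,"roll": 0,"jaw": 0},{"dx": 0,"dy": 0,"dz": 0,"roll": 0,"jaw": 0},{"dx": 0,"dy": 0,"dz": 0,"roll": 0,"jaw": 0}])

```text
t: 14.25
eef_pos: [0.4939, 0.1694, 0.1816]
ee_rot: [-3.141, -0.001, -2.99]
force: [0.3, 0.3, -8.3]
width: 0.0137
gripper_force: 45.0
```

Run:
```python
from h import *
s=get_state();print(s['eef_pos'],s['ee_rot'],s['t'],s['force'],s['moment'])
c,p,d=grab('side','side5.png');W=cloud(c,d)
def strip(lo,hi,yl,yh,w=None):
    q=W[(W[...,2]>lo)&(W[...,2]<hi)&(W[...,1]>yl)&(W[...,1]<yh)&(W[...,0]>.35)&(W[...,0]<.62)]
    return q
for nm,lo,hi in (('sole',.085,.107),('iron',.15,.188)):
    q=strip(lo,hi,.11,.24);r=cv2.minAreaRect(q[:,:2].astype(np.float32)*1000);print(nm,len(q),r,'xr',np.percentile(q[:,0],[0.5,99.5]).round(4),'y',q[:,1].min().round(3))
    e=q[np.argsort(q[:,0])];print(e[:8].mean(0).round(4),e[-8:].mean(0).round(4))
cv2.imwrite('pics/s5.png',cv2.resize(cv2.imread('pics/side5.png')[120:290,170:330],None,fx=3.5,fy=3.5,interpolation=cv2.INTER_CUBIC))
```

```text
[0.493938   0.16939518 0.18163967] [-3.14104510e+00 -5.19277560e-04 -2.99024659e+00] 14.25 [ 0.3443904   0.34339907 -8.33071528] [ 0.02975277 -0.08007507  0.01059852]
sole 1343 ((488.1164245605469, 174.97589111328125), (175.02044677734375, 84.2853012084961), 3.9228363037109375) xr [0.4022 0.5725] y 0.129
[0.4016 0.1649 0.0926] [0.5737 0.1788 0.1034]
iron 828 ((490.841064453125, 173.27215576171875), (154.70083618164062, 58.40157699584961), 5.127488136291504) xr [0.4152 0.5649] y 0.14
[0.4151 0.1634 0.1578] [0.5656 0.1757 0.1624]
```

View pics/s5.png

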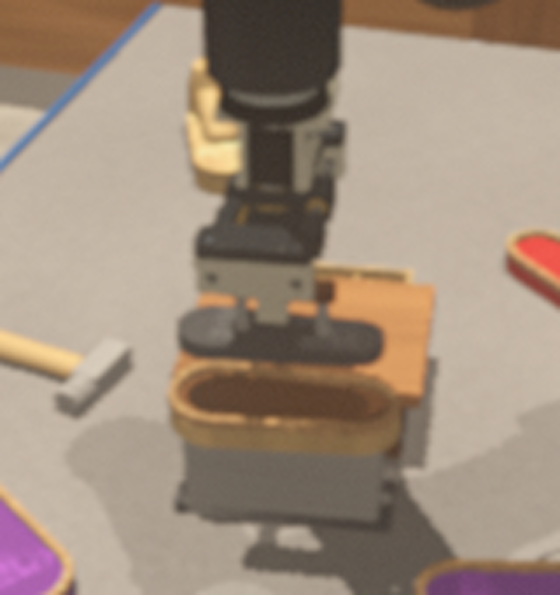

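Side view: the iron hangs level above the sole, iron ends at (180,330) and (382,345), sole ends at (170,395) and (403,410). The end midpoints show the iron about 2.5 mm too far in +x. I correct that and lower gently to just below the rim.

>>> servo_tool(moves=[{"dx": -0.0025,"dy": 0.0015,"dz": -0.01,"roll": 0,"jaw": 0},{"dx": 0,"dy": 0,"dz": -0.015,"roll": 0,"jaw": 0},{"dx": 0,"dy": 0,"dz": -0.01,"roll": 0,"jaw": 0},{"dx": 0,"dy": 0,"dz": -0.006,"roll": 0,"jaw": 0},{"dx": 0,"dy": 0,"dz": -0.002,"roll": 0,"jaw": 0},{"dx": 0,"dy": 0,"dz": -0.001,"roll": 0,"jaw": 0},{"dx": 0,"dy": 0,"dz": -0.001,"roll": 0,"jaw": 0},{"dx": 0,"dy": 0,"dz": -0.001,"roll": 0,"jaw": 0},{"dx": 0,"dy": 0,"dz": -0.001,"roll": 0,"jaw": 0},{"dx": 0,"dy": 0,"dz": 0,"roll": 0,"jaw": 0}])

```text
t: 15.55
eef_pos: [0.4914, 0.1715, 0.1345]
ee_rot: [-3.142, -0.0, -2.99]
force: [-0.3, -0.5, -7.8]
width: 0.0134
gripper_force: 45.0
```

>>> servo_tool(moves=[{"dx": 0,"dy": 0,"dz": -0.001,"roll": 0,"jaw": 0},{"dx": 0,"dy": 0,"dz": -0.001,"roll": 0,"jaw": 0},{"dx": 0,"dy": 0,"dz": -0.001,"roll": 0,"jaw": 0},{"dx": 0,"dy": 0,"dz": -0.001,"roll": 0,"jaw": 0},{"dx": 0,"dy": 0,"dz": -0.001,"roll": 0,"jaw": 0},{"dx": 0,"dy": 0,"dz": -0.0005,"roll": 0,"jaw": 0},{"dx": 0,"dy": 0,"dz": 0,"roll": 0,"jaw": 0},{"dx": 0,"dy": 0,"dz": 0,"roll": 0,"jaw": 0},{"dx": 0,"dy": 0,"dz": 0,"roll": 0,"jaw": 0},{"dx": 0,"dy": 0,"dz": 0,"roll": 0,"jaw": 0}])

```text
t: 16.8
eef_pos: [0.4915, 0.1715, 0.1291]
ee_rot: [3.142, 0.0, -2.99]
force: [-0.2, 0.9, -8.3]
width: 0.0135
gripper_force: 45.0
```

>>> servo_tool(moves=[{"dx": 0,"dy": 0,"dz": -0.0005,"roll": 0,"jaw": 0},{"dx": 0,"dy": 0,"dz": -0.0005,"roll": 0,"jaw": 0},{"dx": 0,"dy": 0,"dz": -0.0005,"roll": 0,"jaw": 0},{"dx": 0,"dy": 0,"dz": 0,"roll": 0,"jaw": 0},{"dx": 0,"dy": 0,"dz": 0,"roll": 0,"jaw": 0},{"dx": 0,"dy": 0,"dz": 0,"roll": 0,"jaw": 0},{"dx": 0,"dy": 0,"dz": 0,"roll": 0,"jaw": 0},{"dx": 0,"dy": 0,"dz": 0,"roll": 0,"jaw": 0},{"dx": 0,"dy": 0,"dz": 0,"roll": 0,"jaw": 0},{"dx": 0,"dy": 0,"dz": 0,"roll": 0,"jaw": 0}])

```text
t: 18.05
eef_pos: [0.4915, 0.1717, 0.1285]
ee_rot: [3.141, 0.001, -2.989]
force: [-6.0, 1.1, 3.0]
width: 0.0136
gripper_force: 45.0
```

The force went from -8 N to +3 N at the expected height, so the iron is seated. I release and retreat.

>>> servo_tool(moves=[{"dx": 0,"dy": 0,"dz": 0,"roll": 0,"jaw": 0.2},{"dx": 0,"dy": 0,"dz": 0,"roll": 0,"jaw": 0.4},{"dx": 0,"dy": 0,"dz": 0,"roll": 0,"jaw": 0.6},{"dx": 0,"dy": 0,"dz": 0,"roll": 0,"jaw": 0.6},{"dx": 0,"dy": 0,"dz": 0.01,"roll": 0,"jaw": 0.6},{"dx": 0,"dy": 0,"dz": 0.03,"roll": 0,"jaw": 0.6},{"dx": 0,"dy": 0,"dz": 0.04,"roll": 0,"jaw": 0.6},{"dx": 0,"dy": -0.05,"dz": 0.04,"roll": 0,"jaw": 0.6},{"dx": 0,"dy": -0.06,"dz": 0.02,"roll": 0,"jaw": 0.6},{"dx": 0,"dy": -0.06,"dz": 0,"roll": 0,"jaw": 0.6}])

```text
t: 19.3
eef_pos: [0.4923, 0.0022, 0.2694]
ee_rot: [3.141, 0.005, -2.988]
force: [1.4, 0.2, -0.5]
width: 0.0528
gripper_force: 0.0
```

>>> servo_tool(moves=[{"dx": 0,"dy": -0.06,"dz": 0,"roll": 0,"jaw": 0.6},{"dx": 0,"dy": -0.06,"dz": 0,"roll": 0,"jaw": 0.6},{"dx": 0,"dy": -0.06,"dz": 0,"roll": 0,"jaw": 0.6},{"dx": 0,"dy": -0.06,"dz": 0,"roll": 0,"jaw": 0.6},{"dx": 0,"dy": -0.06,"dz": 0,"roll": 0,"jaw": 0.6},{"dx": 0,"dy": -0.05,"dz": 0,"roll": 0,"jaw": 0.6},{"dx": 0,"dy": 0,"dz": 0,"roll": 0,"jaw": 0.6},{"dx": 0,"dy": 0,"dz": 0,"roll": 0,"jaw": 0.6},{"dx": 0,"dy": 0,"dz": 0,"roll": 0,"jaw": 0.6},{"dx": 0,"dy": 0,"dz": 0,"roll": 0,"jaw": 0.6}])

```text
t: 20.55
eef_pos: [0.4918, -0.3457, 0.2669]
ee_rot: [-3.141, 0.001, -2.988]
force: [-0.0, -0.0, 0.1]
width: 0.0526
gripper_force: 0.0
```

Run:
```python
from h import *
s=get_state();print(s['eef_pos'],s['t'],s['force'])
for n in ('side','top'):
    c,p,d=grab(n,n+'6.png');W=cloud(c,d)
    V=np.where((W[...,2:]>.2)|(W[...,2:]<-.02),np.nan,W)
    near=np.hypot(V[...,0]-.49,V[...,1]-.17)<.1
    for nm,lo,hi in (('sole+iron',.089,.2),('anv',.068,.086),('base',.1085,.125),('handle',.14,.17)):
        q=V[near&(V[...,2]>lo)&(V[...,2]<hi)]
        if len(q)>5: print(n,nm,len(q),cv2.minAreaRect(q[:,:2].astype(np.float32)*1000),q[:,2].mean().round(4), np.linalg.lstsq(np.c_[q[:,:2]-q[:,:2].mean(0),np.ones(len(q))],q[:,2],rcond=None)[0].round(3))
    print(n,np.round(fitz(V,(.492,.170,.152),.089,.032,.038,.1),4))
a=cv2.imread('pics/side6.png')[150:290,180:330];b=cv2.imread('pics/top6.png')[165:265,150:257]
cv2.imwrite('pics/c6.png',np.hstack([cv2.resize(x,(400,373),interpolation=cv2.INTER_CUBIC) for x in (a,b)]))
```

```text
[ 0.4917569  -0.34566459  0.26692338] 20.55 [-0.04908855 -0.04111858  0.12870382]
side sole+iron 1487 ((488.99017333984375, 169.90574645996094), (174.69235229492188, 82.2482681274414), 11.380278587341309) 0.112 [ 0.048 -0.264  0.112]
side anv 331 ((492.054443359375, 145.8297119140625), (172.57858276367188, 126.3136215209961), 10.734811782836914) 0.079 [0.019 0.001 0.079]
side base 495 ((489.1385192871094, 171.19912719726562), (153.14517211914062, 56.13029861450195), 11.51814079284668) 0.1106 [-0.004  0.006  0.111]
side handle 209 ((486.99273681640625, 173.49493408203125), (80.12837219238281, 18.491609573364258), 11.428832054138184) 0.1493 [ 0.074 -0.412  0.149]
side [ 0.4932  0.1544  0.085  -0.6563]
top sole+iron 1651 ((491.80206298828125, 171.27639770507812), (173.55140686035156, 75.6834945678711), 5.808608531951904) 0.112 [-0.009  0.088  0.112]
top anv 822 ((491.2707214355469, 108.31549072265625), (75.93110656738281, 174.88577270507812), 86.42843627929688) 0.08 [0.004 0.004 0.08 ]
top base 702 ((489.5345458984375, 169.71356201171875), (159.2838134765625, 66.88507843017578), 7.058402061462402) 0.1108 [-0.    -0.002  0.111]
top handle 192 ((490.7499694824219, 170.69447326660156), (79.22340393066406, 14.420557022094727), 8.859184265136719) 0.1535 [-0.021  0.175  0.153]
top [ 0.492   0.1733  0.1387 -0.8712]
```

View pics/c6.png

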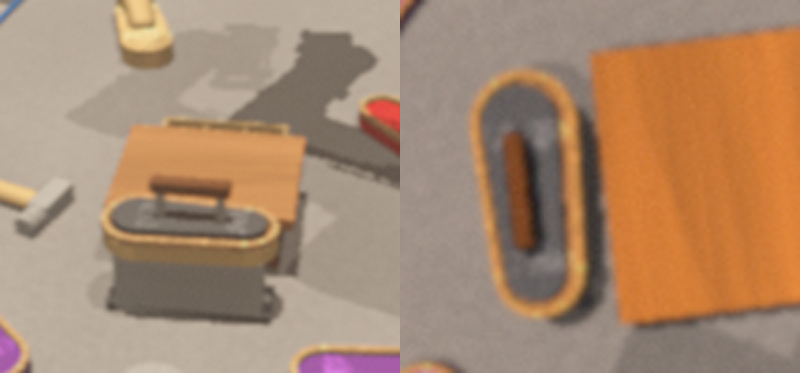

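Both views show the iron level inside the rim and the sole on the anvil with a clear gap to the slab. The base top is at 110.7 mm against 110.5 mm expected.

```bash
python3 -c "
from station import *
print(job_done())"
```

```text
the job is handed in; nothing more can be done
None
```

The sole was slid onto the anvil (centred, lined up and clear of the slab), the iron sits level and fully home in its recess with the wide end at the toe, and the job was handed in at about 20.7 s; no verdict was shown.

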